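# Index the bench turntable and lock it

## Robot

A 7-joint arm with a two-finger parallel gripper is mounted at the origin on the work surface. World frame = base frame: x ahead of the robot, y to its left, z up, the work surface at z = 0. Lengths are in mm, angles in rad, forces in N, time in s.
With the tool pointing down it reaches from about 425 to 875 mm from the base axis. Payload 8.4 kg.
Tool frame: the origin (TCP) lies at the centre of the arm's flange, where the gripper is bolted on; the fingertips stand 173 mm ahead of it and the grasp point (between the pads) lies 155 mm ahead of it; z points along the fingers, y is the line along which they close (so a half turn about z gives the same grasp; the last joint's range is limited). The gripper opens to 85 mm and grips with 20 to 120 N. Pads are 22 mm wide; open, the fingers measure 114 mm over their backs; the gripper's body (76 mm by 85 mm) begins 54 mm behind the grasp point. The pads swing forward as they close: fully open they stand 13 mm farther back than shut.
Start: joints at [-1.318, 0.333, 0.04, 1.465, -0.013, 1.343, -0.059], TCP at [223.986, 610.167, 404.708] pointing down, gripper open.
Joint ranges: [-2.58, 2.58], [-0.38, 2.09], [-1.3, 1.39], [0.25, 2.4], [-1.5, 4.64], [0.08, 2.09], [-2.65, 2.65]. Speed limits (rad/s): [2.22, 2.22, 2.79, 2.79, 3.14, 3.14, 3.14].

## Interface

Orientations are given as [roll, pitch, yaw] about the fixed x, y, z axes, in that order (R = Rz(yaw) Ry(pitch) Rx(roll)).
In Python, from plant import env gives the robot as it stands. The module is installed in compiled form; this text tells all that it offers.
- The arm moves only by the tool drive_tool, never from a script. Its argument "plan" is a list of rows, each a list of 3 entries, a list of its own where there are three numbers: the opening, from 0 (shut) to 1 (fully open), then the shift along the tool's x, y, z scaled (see below), then the turn, a rotation vector about the tool's x, y, z scaled (see below). A call has 1 to 12 rows; each row shifts and turns the commanded pose from where the row before left it, along the tool's axes as they then stand; what a row does not reach is not made up. The controller multiplies each number of a shift by 0.3 m and each number of a turn by 4 degrees. A row lasts 1/8 s, in which the tool goes at most 62.5 mm and 10.7 degrees, less where a joint would pass 70% of its speed; a pose out of reach is approached as far as the arm can. A call with a number of a shift or a turn outside -1 to 1 is refused whole. A call with a gripper value outside its range is refused whole. The fingers move at their own pace and stop on an object; the grip force is fixed at half the most. Time passes only in rows, so rows that do not move let the fingers close. It gives the time, the measured TCP pose, the force, the opening and the grip force at its end, in the units of the state.
- env.get_obs(): the state, without advancing time (a new reading comes with each control period).
- env.get_image(name): name is "side" or "top"; returns the picture (400x640x3 uint8, red, green, blue); there is no depth.
- env.calibration(name): a dict with "vfov" (degrees; the focal length in pixels is half the picture's height over the tangent of half this angle, whatever the lens; pixels are square), "cx", "cy" (the principal point, pixels), "R" (3x3) and "t" (3): a world point X has camera coordinates R X + t. Camera axes: x right, y down, z forward; pixel columns grow to the right and rows downward; lengths in mm; the calibration is good to about 2 mm. A picture is of the moment at which its call begins. calibration takes no time and is no camera call.
- env.sign_off(): hands the job in; it is judged then, once.
The state is a dict: "time": time; "joint_positions": joint angles; "joint_velocities": joint speeds; "effort": joint torques, N m; "tool_pos": TCP position; "tool_rot": TCP orientation; "force": force on the tool from outside, world axes, zero at the start; "ft_torque": the same for the moment, N m; "gripper_width": finger opening in mm; "grip_force": force on a finger pad.
Only numpy, scipy, OpenCV 4.12 (cv2) and the standard library are available. Lean on these libraries where they do the work, as an engineer would, in place of code of your own. Each camera call takes 0.05 s, during which the arm holds its last target. There are 200 camera calls.

## Task

On the bench turntable, push its spokes round with a fingertip until the pointed spoke points at the taller of the two index posts and let it rest there; then push the lock lever round until it is fully against its stop pin, leaving the pointed spoke on the post. Only push: pick nothing up, and leave the flange standing in the middle of the turntable and the socket, hammer and bottle where they are.

Things in the scene. Friction and masses are not known exactly. Their poses are not given: they have to be found in the camera images.
- fixture: The whole turntable fixture, bolted down: a round dark steel bed plate 440 mm across and 12 mm thick, with the turntable in its middle. Origin: centre of the underside of the bed plate, on the turntable's vertical axis, at bench height; x points roughly away from the robot, y to the side that carries the lock lever.
- turntable (a joint): Angle of the turntable (rad) about its vertical axis: 0 when the pointed spoke lies along the fixture's +x, growing counter-clockwise seen from above; range -2.6 to 2.6. Stiff bearing friction (0.22 N m: about 2.4 N at 92 mm out) keeps it where it is left; no spring. Four round steel spokes 12 mm thick at right angles, centre lines 47 mm above the bench, free from 60 to 112 mm from the axis.
- turntable_hub (a point): Centre of the top face of the turntable, a grey disc of 60 mm radius, 54 mm above the bench; its x axis points along the pointed spoke. The other three spokes end in black balls, 24 mm across, centres 124 mm from the axis. The spokes' undersides are 29 mm clear above the bed plate.
- arrow_tip (a point): Tip of the pointed spoke, 144 mm from the axis, 47 mm above the bench; its x axis points outward along the spoke. This spoke alone ends in a steel cone, 28 mm across at 112 mm from the axis, tapering to the tip.
- tall_post: The taller index post: upright fixed steel pin of 20 mm diameter, 75 mm tall, on a 30 mm foot on the bed plate, 155 to 205 mm from the axis. Origin: centre of its underside, 12 mm above the bench.
- short_post: The shorter index post, of the same 20 mm diameter but 32 mm tall, on the other side; not the one to point at. Fixed. Origin: centre of its underside, 12 mm above the bench.
- lock_lever (a joint): Angle of the lock lever (rad) about its upright pivot: 0 unlocked, 1.1 locked, hard against its stop pin (an upright 10 mm steel pin). It grows counter-clockwise seen from above, from leaning away from the robot to leaning towards it. At 0 the bar points 1.02 rad counter-clockwise from the fixture's +x. Friction (0.15 N m: about 2.3 N at 65 mm out) holds it where left; no spring.
- lever_pivot (a point): Point on the lever's vertical pivot axis at the height of the bar, 54 mm above the bench, beside the turntable (195 mm from its axis); the pivot stands on a grey pillar of 36 mm diameter, and its hub is 30 mm across, top 62 mm above the bench.
- lever_knob (a point): Centre of the black ball (24 mm across) at the end of the lever, 92 mm from the pivot, 54 mm above the bench; the bar is a round steel rod 12 mm thick, running straight from the pivot.
- flange: Loose turned aluminium flange standing in the middle of the turntable: 68 mm across its foot (10 mm thick), 40 mm across its neck, 34 mm tall (top 88 mm above the bench), 250 g. It rides round with the turntable. Origin: centre of its underside.
- socket: Loose steel wrench socket standing on the bed plate on the robot's side: 24 mm across, 42 mm tall. Origin: centre of its underside.
- hammer: Hammer lying loose on the bench, well to the right of the fixture. Origin under the middle of its length.
- bottle: White bottle standing on the bench to the left, 70 mm across, 170 mm tall. Origin: centre of its underside.
Not all that is in view belongs to the job. Of the things that look like the flange, the middle-sized one is meant.

How it is judged:
By the outcome, as a careful person would: the job done as asked, in the order asked, and still so for the second after the job is handed in, with the robot touching nothing.
It also fails if it takes over 64 s, if anything falls off the work surface, if the arm or the gripper's body presses on something with over 40 N, if the wrist force passes 120 N, or if a joint passes its speed limit or range.

## Working session

There is one attempt and no reset: what is moved stays moved. The work goes in short steps, Python scripts to look and compute and a tool call to move; the robot and the scene stay as the last step left them, time stands still between calls to the robot, and variables do not carry over. Pictures are saved under pics/ and viewed, at most 10 in all, crops included, and the job is handed in when it is done.

Besides the shell and the picture viewer there is one more tool, called after "Call:" as a command line: name --argument value ..., lists and objects as JSON in quotes. drive_tool: Moves the arm, as the interface text tells. Its arguments: {"type":"object","properties":{"plan":{"type":"array","items":{"type":"array"}}},"required":["plan"]}

```bash
mkdir -p pics
cat > h.py <<'E'
import numpy as np, cv2
from plant import env
def cal(n):
    c=env.calibration(n); f=200/np.tan(np.radians(c['vfov'])/2)
    return f,c['cx'],c['cy'],np.array(c['R']),np.array(c['t'])
def proj(n,X):
    f,cx,cy,R,t=cal(n); p=R@np.array(X,float)+t
    return np.array([cx+f*p[0]/p[2],cy+f*p[1]/p[2]])
def back(n,uv,z):
    f,cx,cy,R,t=cal(n); d=R.T@np.array([(uv[0]-cx)/f,(uv[1]-cy)/f,1]); o=-R.T@t
    return o+d*(z-o[2])/d[2]
def snap(n,fn,crop=None,s=1):
    im=env.get_image(n)[:,:,::-1]
    if crop: x0,y0,x1,y1=crop; im=im[y0:y1,x0:x1]
    cv2.imwrite('pics/'+fn,cv2.resize(im,None,fx=s,fy=s,interpolation=cv2.INTER_CUBIC))
E
python3 - <<'E'
from h import *
snap('top','t0.png');snap('side','s0.png')
for n in('top','side'): print(env.calibration(n))
o=env.get_obs();print(o['time'],o['tool_pos'],o['tool_rot'],o['gripper_width'])
E
```

```text
{'vfov': 42.13304694849002, 'cx': 314.77857368053276, 'cy': 201.80626744768594, 'R': array([[ 0.07795014, -0.99693395,  0.00681752],
       [-0.97520719, -0.07766838, -0.20721622],
       [ 0.20711039,  0.00950404, -0.97827141]]), 't': array([ -96.34632967,  597.53279301, 1382.05154032])}
{'vfov': 46.48416385616795, 'cx': 318.52259168663824, 'cy': 203.92284286310485, 'R': array([[ 0.98559471, -0.16899102, -0.00671516],
       [-0.10097877, -0.55615169, -0.82492338],
       [ 0.13567   ,  0.81371822, -0.56520467]]), 't': array([-618.21995441,   70.4474757 , 1488.94014507])}
0.1 [223.90848394 610.0497643  403.89573445] [-3.14011448e+00  1.14829082e-04  2.78985217e+00] 85.68358929034346
```

View pics/t0.png

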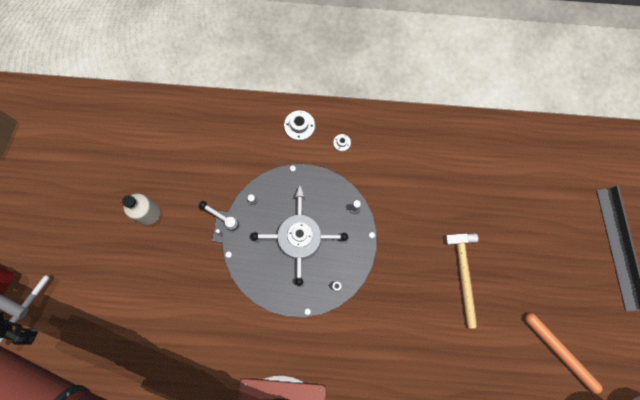

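View pics/s0.png

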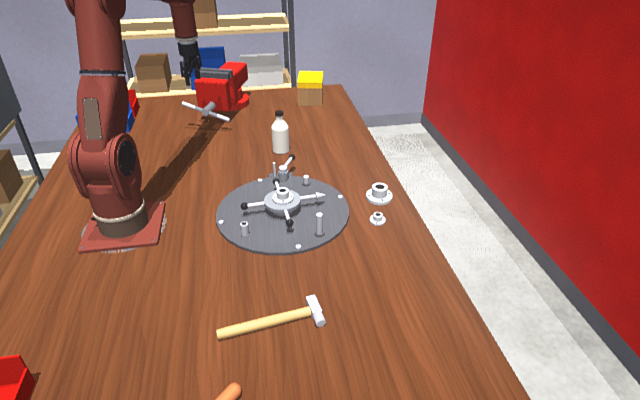

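The pictures show the turntable hub at top (299,235) with its pointed spoke's tip at (300,187). The posts are at top (357,204), which looks tall in the side view at (320,223), and at (251,198), which is short at side (306,180). The lever runs from its pivot at (230,222) to its knob at (203,206). The socket is at (337,286).

Possible confusions:
- **Flange:** (299,235) on the table is the middle-sized one. (299,124) is larger and (342,142) is smaller.
- **Post:** (357,204) or (251,198). The bed bolts at (293,168), (372,235) and (228,254) are not posts.

One close crop will check the choice.

Run:
```python
from h import *
snap('top','t1.png',(190,150,390,325),4)
```

```text
(no output)
```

View pics/t1.png

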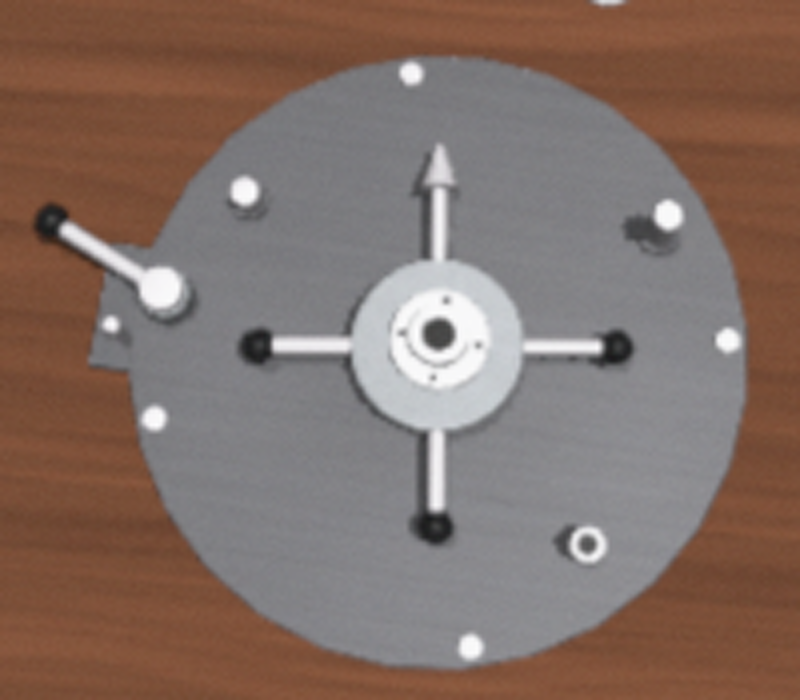

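The crop confirms it. The post at (668,215), with a long lean and shadow, is the tall one, and (245,190) is the short one. The arrow tip is at (440,143), the balls at (257,345), (617,347) and (434,526), the lever hub at (162,288), the knob at (50,221), the stop pin at (111,324) and the socket at (587,545).

Run:
```python
from h import *
P=dict(tip=(440,145,47),bL=(257,345,47),bR=(617,347,47),bN=(434,526,47),tall=(668,215,87),short=(245,190,44),piv=(162,288,62),knob=(50,221,54),sock=(587,545,54),pin=(111,324,60),fl=(439,337,88))
W={}
for k,(x,y,z) in P.items():
    uv=(190+(x+.5)/4-.5,150+(y+.5)/4-.5); W[k]=back('top',uv,z); print(k,W[k].round(1),'side px',proj('side',W[k]).round(0))
c=(W['bL']+W['bR'])/2;print('c',c)
for k in W: d=W[k]-c;print(k,np.hypot(*d[:2]).round(1),np.arctan2(d[1],d[0]).round(3))
d=W['knob']-W['piv'];print('lever',np.hypot(*d[:2]),np.arctan2(d[1],d[0]))
d=W['pin']-W['piv'];print('pin',np.hypot(*d[:2]),np.arctan2(d[1],d[0]))
im=env.get_image('side');u=proj('side',W['tall']);print(u)
```

```text
tip [649.2  -2.5  47. ] side px [325. 194.]
bL [496.9 112.   47. ] side px [276. 181.]
bR [ 515.2 -137.1   47. ] side px [290. 222.]
bN [382.7 -20.9  47. ] side px [245. 205.]
tall [ 602.9 -163.7   87. ] side px [320. 214.]
short [606.4 132.   44. ] side px [306. 176.]
piv [529.2 179.5  62. ] side px [283. 167.]
knob [571.4 264.   54. ] side px [292. 156.]
sock [ 377.8 -125.4   54. ] side px [244. 223.]
pin [501.7 212.   60. ] side px [275. 163.]
fl [506.5 -14.8  88. ] side px [282. 190.]
c [506.08400318 -12.54607411  47.        ]
tip 143.5 0.07
bL 124.9 1.644
bR 124.9 -1.497
bN 123.6 -3.074
tall 179.5 -1.001
short 176.0 0.964
piv 193.4 1.451
knob 284.2 1.339
sock 170.9 -2.42
pin 224.5 1.59
fl 2.2 -1.39
lever 94.50532697677161 1.1072379233378469
pin 42.52184673289347 2.27203795570902
[319.54794319 213.60274868]
```

Everything agrees with the given sizes: balls at about 124, tip 143.5, tall post at 179.5 and lever 94. The centre is (506.5,-13). The arrow stands at 0.072 and the tall post at -1.00, so the table turns about 1.07 rad clockwise. The plan is to shut the gripper and push the left spoke from its robot side at a radius of about 90, turning the tool along with it.

Call:
drive_tool --plan '[[0,[0,0,0],[0,0,-1]],[0,[0,0,0],[0,0,-1]],[0,[0,0,0],[0,0,-1]],[0,[0,0,0],[0,0,-1]],[0,[0,0,0],[0,0,-1]],[0,[0,0,0],[0,0,-1]],[0,[-0.05,-0.14,0],[0,0,0]],[0,[-0.05,-0.14,0],[0,0,0]],[0,[-0.05,-0.14,0],[0,0,0]],[0,[-0.05,-0.14,0],[0,0,0]],[0,[-0.05,-0.14,0],[0,0,0]],[0,[-0.05,-0.14,0],[0,0,0]]]'

```text
time: 1.7
tool_pos: [331.1, 363.2, 404.7]
tool_rot: [3.142, -0.0, -3.075]
force: [0.4, 0.9, 0.9]
gripper_width: 0.1
grip_force: 0.0
```

```bash
cat >> h.py <<'E'
from scipy.spatial.transform import Rotation as Ro
def to(x,y,z,yaw=None):
    o=env.get_obs(); r=Ro.from_euler('xyz',o['tool_rot']); d=np.array([x,y,z])-o['tool_pos']
    print('t',o['time'],'pos',o['tool_pos'].round(1),'rot',np.round(o['tool_rot'],3),'F',np.round(o['force'],1),'w',round(o['gripper_width'],1))
    print('shift units',(r.inv().apply(d)/300).round(3),'rows@45mm',(np.linalg.norm(d)/45).round(1))
    if yaw is not None: print('turn units',(np.degrees((r.inv()*Ro.from_euler('xyz',[np.pi,0,yaw])).as_rotvec())/4).round(2))
E
python3 -c "
from h import *
to(465,74,404,3.215)"
```

```text
t 1.7 pos [331.1 363.2 404.7] rot [ 3.142 -0.    -3.075] F [0.4 0.9 0.9] w 0.1
shift units [-0.381 -0.992  0.002] rows@45mm 7.1
turn units [ 0.   -0.   -0.09]
```

Call:
drive_tool --plan '[[0,[-0.054,-0.142,0],[0,0,0]],[0,[-0.054,-0.142,0],[0,0,0]],[0,[-0.054,-0.142,0],[0,0,0]],[0,[-0.054,-0.142,0],[0,0,0]],[0,[-0.054,-0.142,0],[0,0,0]],[0,[-0.055,-0.142,0],[0,0,0]],[0,[-0.055,-0.142,0],[0,0,0]],[0,[0,0,0.12],[0,0,0]],[0,[0,0,0.12],[0,0,0]],[0,[0,0,0.12],[0,0,0]],[0,[0,0,0],[0,0,0]]]'

```text
time: 3.08
tool_pos: [463.3, 74.6, 294.8]
tool_rot: [-3.14, -0.005, -3.075]
force: [0.3, -0.4, 0.2]
gripper_width: 0.3
grip_force: 0.0
```

```bash
python3 -c "
from h import *
to(465,74,201,3.215)
snap('top','t2.png',(190,150,390,325),4)"
```

```text
t 3.075 pos [463.3  74.6 294.8] rot [-3.14  -0.005 -3.075] F [ 0.3 -0.4  0.2] w 0.3
shift units [-0.007 -0.002  0.313] rows@45mm 2.1
turn units [-0.03 -0.07 -0.09]
```

View pics/t2.png

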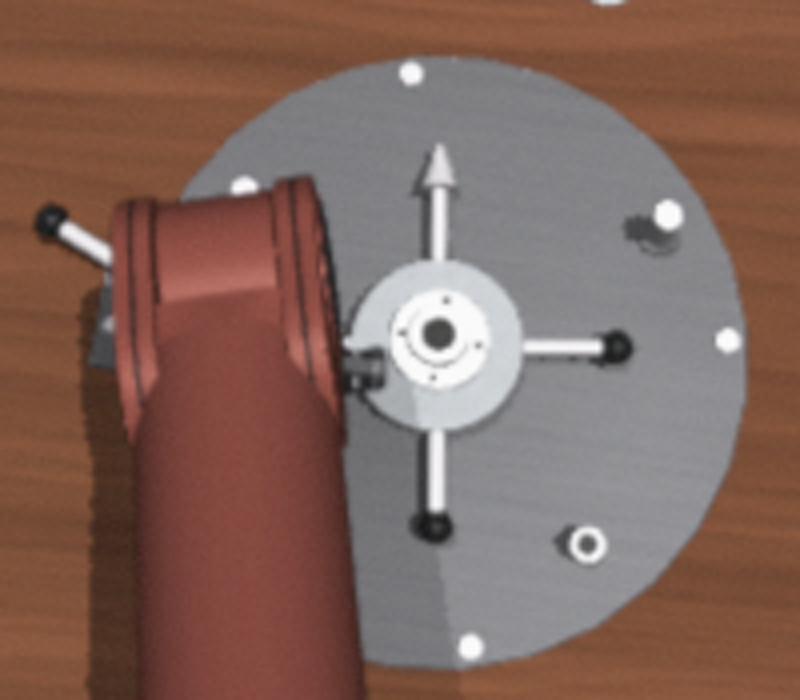

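The gripper is over the left-near quadrant and the table is untouched, with the arrow tip still at (440,143). Next it lowers and comes up to the spoke.

Call:
drive_tool --plan '[[0,[0,0,0.1],[0,0,0]],[0,[0,0,0.1],[0,0,0]],[0,[0,0,0.08],[0,0,0]],[0,[0,0,0.03],[0,0,0]],[0,[0,0,0],[0,0,0]],[0,[-0.03,0,0],[0,0,0]],[0,[-0.02,0,0],[0,0,0]],[0,[-0.0211,0.0032,0],[0,0,1]],[0,[-0.0211,0.0032,0],[0,0,1]],[0,[-0.0211,0.0032,0],[0,0,1]],[0,[-0.0211,0.0032,0],[0,0,1]]]'

```text
time: 4.5
tool_pos: [505.1, 79.4, 204.1]
tool_rot: [3.141, -0.001, 2.928]
force: [-2.8, 2.7, 1.7]
gripper_width: -0.0
grip_force: 1.7
```

```bash
python3 -c "
from h import *
to(465,74,201,3.215)
snap('top','t3.png',(190,150,390,325),4)"
```

```text
t 4.5 pos [505.1  79.4 204.1] rot [ 3.141e+00 -1.000e-03  2.928e+00] F [-2.8  2.7  1.7] w -0.0
shift units [ 0.127 -0.046  0.01 ] rows@45mm 0.9
turn units [ 0.01 -0.01 -4.12]
```

View pics/t3.png

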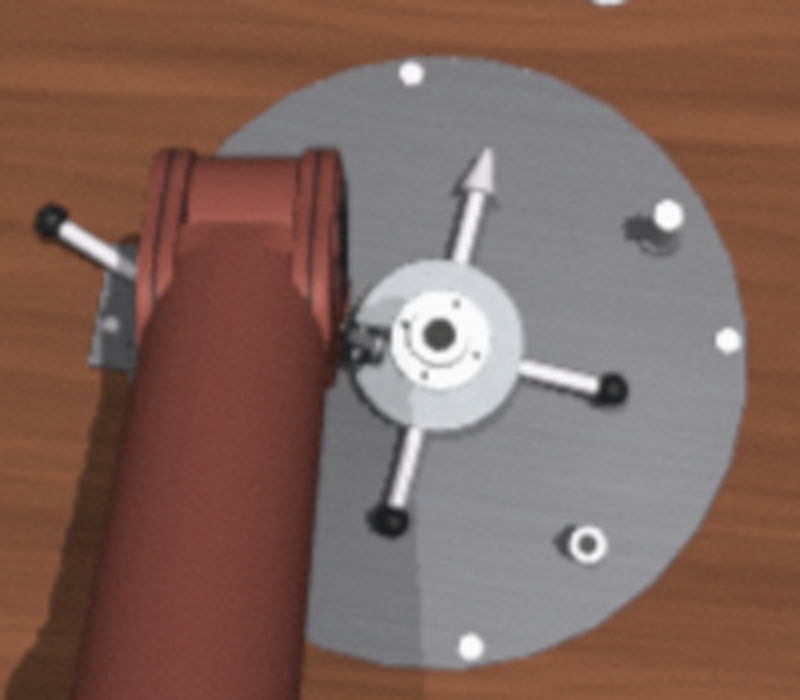

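The turning works: the tip is now at (489,148) and the right ball at (611,389), about 0.25 rad turned. The flange rides along and the socket is untouched. I go on for ten more rows.

Call:
drive_tool --plan '[[0,[-0.0211,0.0032,0],[0,0,1]],[0,[-0.0211,0.0032,0],[0,0,1]],[0,[-0.0211,0.0032,0],[0,0,1]],[0,[-0.0211,0.0032,0],[0,0,1]],[0,[-0.0211,0.0032,0],[0,0,1]],[0,[-0.0211,0.0032,0],[0,0,1]],[0,[-0.0211,0.0032,0],[0,0,1]],[0,[-0.0211,0.0032,0],[0,0,1]],[0,[-0.0211,0.0032,0],[0,0,1]],[0,[-0.0211,0.0032,0],[0,0,1]],[0,[0,0,0],[0,0,0]]]'

```text
time: 5.92
tool_pos: [563.6, 55.9, 204.0]
tool_rot: [3.141, 0.001, 2.233]
force: [0.1, 0.8, 0.3]
gripper_width: -0.3
grip_force: 0.0
```

```bash
python3 -c "
from h import *
to(465,74,201,2.145)
snap('top','t4.png',(190,150,390,325),4)"
```

```text
t 5.925 pos [563.6  55.9 204. ] rot [3.141e+00 1.000e-03 2.233e+00] F [0.1 0.8 0.3] w -0.3
shift units [ 0.25  -0.222  0.01 ] rows@45mm 2.2
turn units [0.01 0.01 1.26]
```

View pics/t4.png

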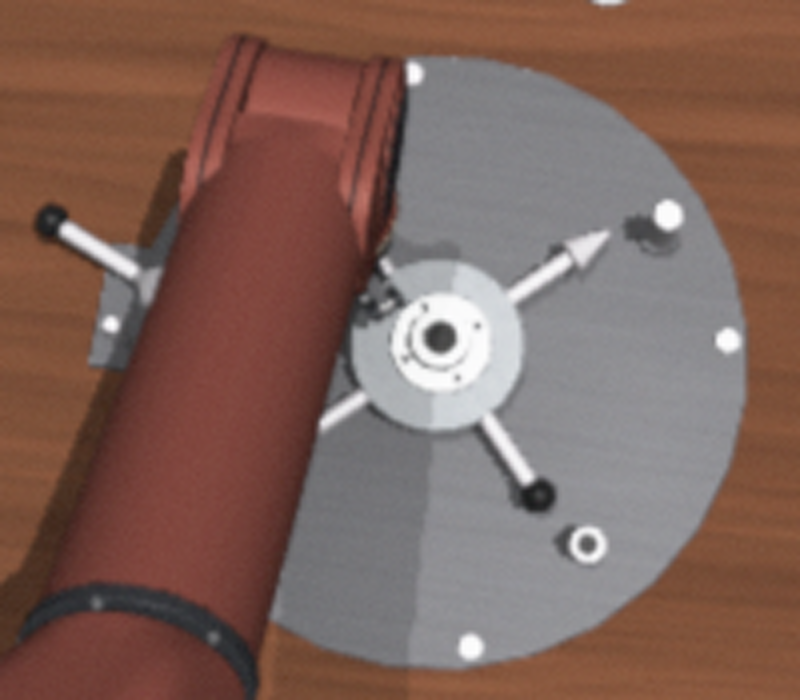

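The tip is now at (609,233) and a visible ball at (537,496), just short of the post line.

Run:
```python
from h import *
c=np.array([506.3,-12.8])
for k,(x,y,z,off) in dict(tip=(609,233,47,0),ball=(537,496,47,np.pi/2),mid=(512,298,47,0),tall=(668,215,87,0)).items():
    d=back('top',(190+(x+.5)/4-.5,150+(y+.5)/4-.5),z)[:2]-c; print(k,np.hypot(*d).round(1),(np.arctan2(d[1],d[0])+off).round(3))
```

```text
tip 144.1 -0.905
ball 124.2 -0.907
mid 61.7 -0.917
tall 179.2 -1.002
```

Call:
drive_tool --plan '[[0,[-0.0148,0.0022,0],[0,0,0.7]],[0,[-0.0148,0.0022,0],[0,0,0.7]],[0,[0,0,0],[0,0,0]]]'

```text
time: 6.35
tool_pos: [569.7, 48.9, 203.8]
tool_rot: [3.141, 0.001, 2.132]
force: [0.2, 0.5, -0.6]
gripper_width: -0.2
grip_force: 0.2
```

```bash
python3 -c "
from h import *
to(465,74,201,2.145)
snap('top','t5.png',(270,170,390,290),5)"
```

```text
t 6.35 pos [569.7  48.9 203.8] rot [3.141e+00 1.000e-03 2.132e+00] F [ 0.2  0.5 -0.6] w -0.2
shift units [ 0.257 -0.251  0.009] rows@45mm 2.4
turn units [ 0.    0.01 -0.18]
```

View pics/t5.png

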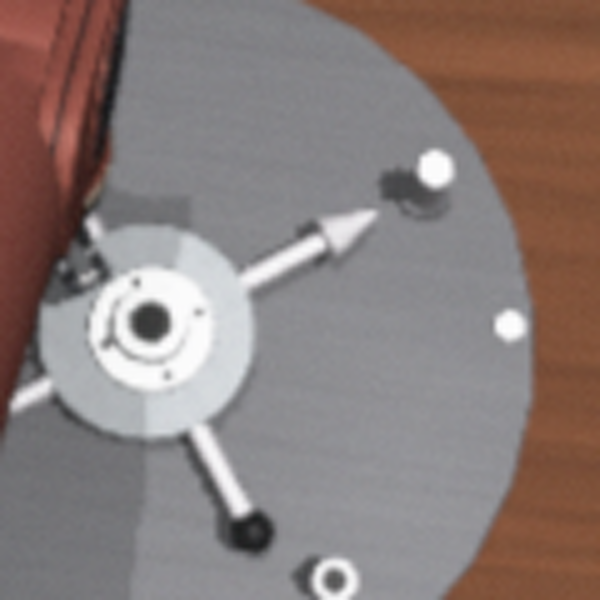

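The tip is at (378,212), the ball at (250,531) and the post top at (435,169). The socket at (335,580) has not moved.

Run:
```python
from h import *
c=np.array([506.3,-12.8])
for k,(x,y,z,off) in dict(tip=(379,212,47,0),ball=(250,531,47,np.pi/2),tall=(435,169,87,0),foot=(423,191,16,0)).items():
    d=back('top',(270+(x+.5)/5-.5,170+(y+.5)/5-.5),z)[:2]-c; print(k,np.hypot(*d).round(1),(np.arctan2(d[1],d[0])+off).round(3))
# sub-pixel post top centroid & side view post
im=cv2.cvtColor(env.get_image('top'),cv2.COLOR_RGB2GRAY)[190:212,347:367].astype(float)
w=np.clip(im-170,0,None);yy,xx=np.mgrid[190:212,347:367];uv=((w*xx).sum()/w.sum(),(w*yy).sum()/w.sum())
d=back('top',uv,87)[:2]-c;print(uv,np.hypot(*d),np.arctan2(d[1],d[0]))
# side-view: axis line of tall post at top/bottom
P=back('top',uv,87);print(proj('side',P),proj('side',[P[0],P[1],14]))
snap('side','s1.png',(210,160,360,260),5)
```

```text
tip 146.5 -1.009
ball 123.4 -1.013
tall 179.1 -1.002
foot 179.3 -0.99
(np.float64(356.6972111553785), np.float64(203.21151756609925)) 179.57831859952717 -0.9998512684824268
[319.71354774 213.61881576] [319.83886662 232.95645677]
```

View pics/s1.png

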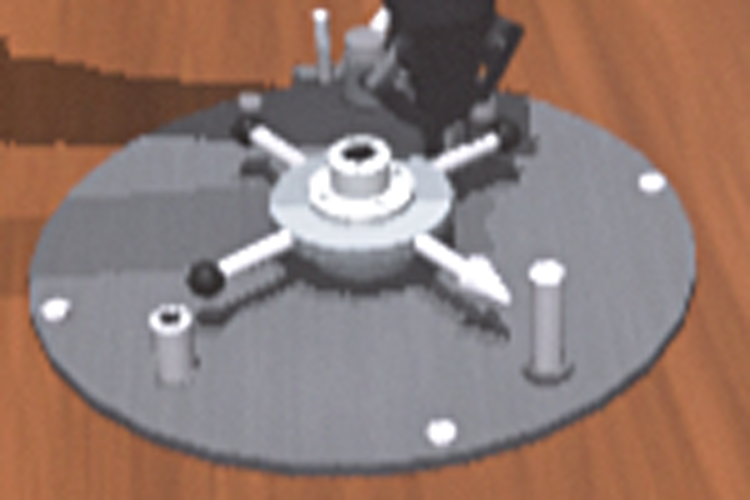

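The side view confirms the spoke is aimed at the tall post, to within about 0.01 rad. Now I back off along tool +x, rise, and go to the far side of the lever.

Call:
drive_tool --plan '[[0,[0.04,0,0],[0,0,0]],[0,[0.03,0,0],[0,0,0]],[0,[0,0,-0.1],[0,0,-1]],[0,[0,0,-0.12],[0,0,-1]],[0,[0,0,-0.1],[0,0,-1]],[0,[0,0,0],[0,0,-1]],[0,[0,0,0],[0,0,-1]],[0,[0,0,0],[0,0,-1]],[0,[0,0,0],[0,0,-1]],[0,[0,0,0],[0,0,-0.8]],[0,[0,0,0],[0,0,0]]]'

```text
time: 7.88
tool_pos: [557.9, 67.7, 299.7]
tool_rot: [3.142, -0.0, 2.678]
force: [-0.3, 0.3, -0.6]
gripper_width: 0.0
grip_force: 0.0
```

```bash
python3 -c "
from h import *
to(588,220,300,2.678)"
```

```text
t 7.875 pos [557.9  67.7 299.7] rot [ 3.142 -0.     2.678] F [-0.3  0.3 -0.6] w 0.0
shift units [ 0.137  0.499 -0.001] rows@45mm 3.5
turn units [ 0.   -0.    0.01]
```

Call:
drive_tool --plan '[[0,[0.034,0.125,0],[0,0,0]],[0,[0.034,0.125,0],[0,0,0]],[0,[0.034,0.125,0],[0,0,0]],[0,[0.035,0.124,0],[0,0,0]],[0,[0,0,0],[0,0,0]],[0,[0,0,0.12],[0,0,0]],[0,[0,0,0.12],[0,0,0]],[0,[0,0,0.08],[0,0,0]],[0,[0,0,0],[0,0,0]],[0,[0.03,0,0],[0,0,0]],[0,[0.02,0,0],[0,0,0]],[0,[0,0,0],[0,0,0]]]'

```text
time: 9.38
tool_pos: [574.6, 226.9, 204.7]
tool_rot: [3.14, 0.0, 2.679]
force: [0.2, -0.2, -0.8]
gripper_width: -0.0
grip_force: 0.0
```

Call:
drive_tool --plan '[[0,[0.0146,0.0035,0],[0,0,-1]],[0,[0.0146,0.0035,0],[0,0,-1]],[0,[0.0146,0.0035,0],[0,0,-1]],[0,[0.0146,0.0035,0],[0,0,-1]],[0,[0.0146,0.0035,0],[0,0,-1]],[0,[0.0146,0.0035,0],[0,0,-1]],[0,[0.0146,0.0035,0],[0,0,-1]],[0,[0.0146,0.0035,0],[0,0,-1]],[0,[0.0146,0.0035,0],[0,0,-1]],[0,[0.0146,0.0035,0],[0,0,-1]],[0,[0.0146,0.0035,0],[0,0,-1]],[0,[0.0146,0.0035,0],[0,0,-1]]]'

```text
time: 10.88
tool_pos: [525.7, 243.3, 204.9]
tool_rot: [3.141, 0.003, -2.765]
force: [1.2, 3.1, 0.7]
gripper_width: -0.3
grip_force: 1.6
```

Call:
drive_tool --plan '[[0,[0.0146,0.0035,0],[0,0,-1]],[0,[0.0146,0.0035,0],[0,0,-1]],[0,[0.0146,0.0035,0],[0,0,-1]],[0,[0.0146,0.0035,0],[0,0,-0.8]]]'

```text
time: 11.38
tool_pos: [512.9, 241.6, 206.2]
tool_rot: [-3.138, 0.021, -2.499]
force: [42.7, 23.9, -30.4]
gripper_width: -0.2
grip_force: 24.9
```

Call:
drive_tool --plan '[[0,[0.006,0,0],[0,0,0]],[0,[0.006,0,0],[0,0,0]],[0,[0,0,0],[0,0,0]]]'

```text
time: 11.75
tool_pos: [512.3, 240.5, 207.7]
tool_rot: [-3.137, 0.027, -2.501]
force: [43.8, 23.3, -28.7]
gripper_width: -0.3
grip_force: 24.4
```

It is hard against something, at about 49 N. I back off, rise clear and look.

Call:
drive_tool --plan '[[0,[-0.03,0,0],[0,0,0]],[0,[-0.04,0,0],[0,0,0]],[0,[0,0,-0.1],[0,0,0]],[0,[0,0,-0.12],[0,0,0]],[0,[0,0,-0.12],[0,0,0]],[0,[-0.03,0.13,0],[0,0,0]],[0,[-0.03,0.13,0],[0,0,0]],[0,[-0.03,0.13,0],[0,0,0]],[0,[-0.03,0.13,0],[0,0,0]],[0,[0,0.13,0],[0,0,0]],[0,[0,0.1,0],[0,0,0]],[0,[0,0,0],[0,0,0]]]'

```text
time: 13.25
tool_pos: [413.8, 452.8, 305.3]
tool_rot: [3.141, -0.001, -2.497]
force: [-0.1, 0.3, 0.0]
gripper_width: 0.1
grip_force: 0.0
```

```bash
python3 -c "
from h import *
to(500,240,300)
snap('top','t6.png',(190,150,390,325),4)"
```

```text
t 13.25 pos [413.8 452.8 305.3] rot [ 3.141e+00 -1.000e-03 -2.497e+00] F [-0.1  0.3  0. ] w 0.1
shift units [ 0.196 -0.74   0.017] rows@45mm 5.1
```

View pics/t6.png

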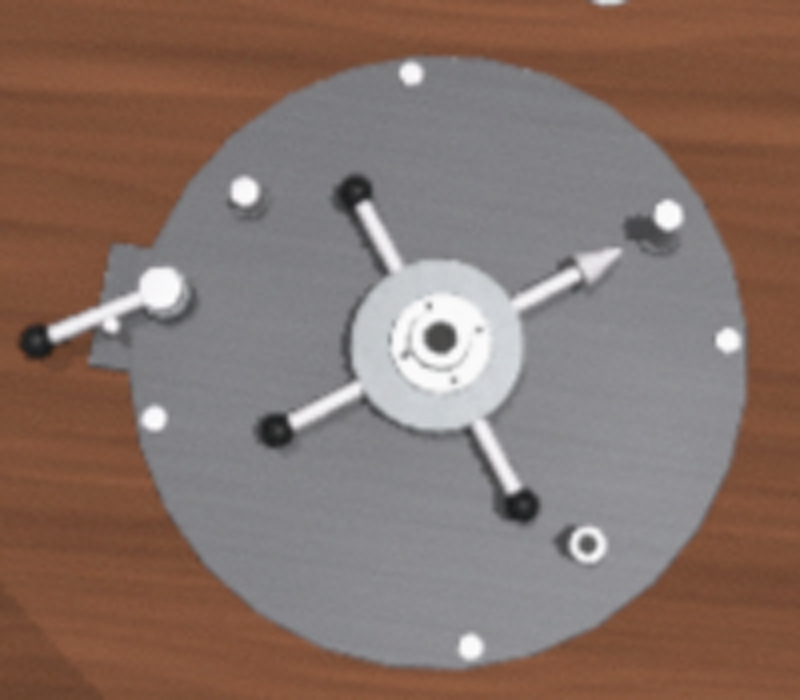

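The bar lies against the pin at (111,324), with the knob at (36,342). All four spokes are visible: the tip at (620,250) and balls at (355,190), (276,430) and (520,505). The flange and socket are in place.

Run:
```python
from h import *
g=lambda x,y,z:back('top',(190+(x+.5)/4-.5,150+(y+.5)/4-.5),z)[:2]
p=g(162,288,62); A=[]
for k in((50,221),(36,342)):
    d=g(*k,54)-p; A.append(np.arctan2(d[1],d[0])); print(np.hypot(*d),A[-1])
print('swing',A[1]-A[0])
# two-view pin height: search z so that pin top agrees with the side view peak
c=(g(355,190,47)+g(520,505,47))/2;print('c',c)
for n,k,off in(('tip',(620,250),0),('bF',(355,190),-np.pi/2),('bR',(520,505),np.pi/2),('bN',(276,430),-np.pi)):
    d=g(*k,47)-[506.4,-12.8];print(n,np.hypot(*d).round(1),(np.arctan2(d[1],d[0])+off+np.pi)%(2*np.pi)-np.pi)
for z in(60,70,80):q=g(111,324,z);print(z,q,proj('side',[*q,z]), np.hypot(*(q-p)),np.arctan2(*(q-p)[::-1]))
```

```text
94.50532697677161 1.1072379233378469
94.15485994482931 2.0467818469604335
swing 0.9395439236225867
c [506.69943362 -11.88628093]
tip 144.3 -1.004791466191719
bF 125.1 -1.0035061046777916
bR 123.6 -1.013367889727578
bN 125.2 -1.0055357522791457
60 [501.74563267 211.95458424] [274.59947986 163.3864402 ] 42.52184673289347 2.27203795570902
70 [500.34955207 210.01507284] [274.09875012 161.26910638] 42.00468987910198 2.327249655727166
80 [498.95347147 208.07556145] [273.59359939 159.13307842] 41.61852934794858 2.383660967921379
```

The arrow reads -1.005 against -1.00 for the post. The lever reads 2.047. From the pin geometry (42 mm out at 2.27 to 2.33, less 11 mm of bar and pin radii) the bar should stop at about 2.01 to 2.06, so it is home, and the 49 N reaction agrees. The measured swing was 0.94 rather than 1.1, so the lever probably started slightly off 0. I use the last picture on the lever from the side.

```bash
python3 -c "
from h import *
snap('side','s2.png',(240,140,340,240),6)"
```

```text
(no output)
```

View pics/s2.png

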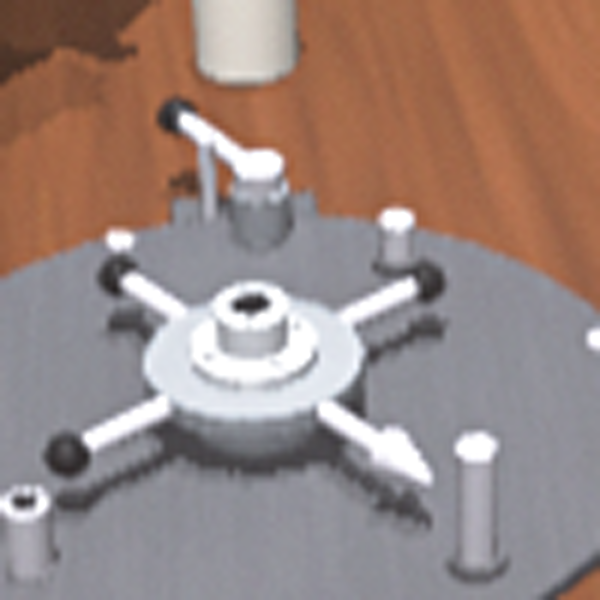

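The bar rests on the pin at (207,140), the arrow aims at the post, and the bottle stands upright. I check numerically that the bottle hasn't moved, then hand in.

Run:
```python
from h import *
a=cv2.imread('pics/s0.png').astype(int); b=env.get_image('side')[:,:,::-1].astype(int)
ok=True
for n,(x0,y0,x1,y1) in dict(bottle=(268,108,294,156),hammer=(210,290,330,345),socket=(236,217,254,238)).items():
    m=np.abs(a-b)[y0:y1,x0:x1].mean(); print(n,m); ok&=m<12
if ok: print(env.sign_off())
```

```text
bottle 1.8210470085470085
hammer 1.4461616161616162
socket 8.25485008818342
the job is handed in; nothing more can be done
None
```

The job is handed in at about 13 s: the pointed spoke rests on the tall post to within about 0.01 rad and the lock lever is hard against its stop pin. The flange still stands in the middle of the turntable, and the socket, hammer and bottle look unmoved.

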